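# Shelve the capsule loading tray and snap the tray cabinet's hatch shut

## Task

Pull the tray cabinet's sprung hatch up by its bar, through its roller catch, until it stands wide open, and put the ribbed loading tray inside so that all four of its corner holes drop over the four posts and it lies level on their shoulders. Then bring the hatch down and press it past the roller catch until it snaps fully shut, without forcing it hard on to its bumpers, and leave the other things on the worktop where they are.

Things in the scene. Friction and masses are not known exactly. Their poses are not given: they have to be found in the camera images.
- cabinet: Low aluminium tray cabinet fixed to the worktop, 210 (local x) by 155 (y) by 85 mm high, walls 6 mm, top open under the hatch. Origin: centre of its underside, on the worktop; z up. The hatch's hinge runs along local x on the +y side, the bar to lift it is on the -y side. The sprung roller catch is inside, in the middle of the -y wall near its top.
- hatch (a joint): Hatch angle, rad: 0 shut (at rest -0.008 to 0, on two rubber bumpers), grows as the bar side lifts, 1.75 fully open, leaning past upright. Left above 1.3 it stays; below 1.1 it sinks slowly (0.45 kg) and rests on the roller, NOT shut, near 0.105. Catch crest about 0.04 to 0.06; passing it takes 7 to 16 N at the bar, varying by start; then it snaps to 0. Over 45 N on the shut bar is forcing it.
- hatch_bar (a point): Middle of the hatch's round steel bar, 10 mm thick, 126 mm long along the cabinet's x, on two arms 55 mm either side. 197 mm from the hinge line and 4 mm above it when shut; 42 mm outside the cabinet's -y wall (fingers fit between). The point turns with the hatch; its axes are the cabinet's when shut. Hatch panel: clear, aluminium frame, 210 x 155 x 8 mm, underside level with the hinge.
- hatch_hinge (a point): Middle of the hinge line, 89 mm above the worktop, at the cabinet's local (0, 77.5, 89) mm; axes of the cabinet. The hatch turns about local x.
- seat (a point): Centre of the four posts inside the cabinet, at the level of their shoulders (30 mm above the worktop), local (0, 6, 30) mm; axes of the cabinet. The posts stand at local x +-66, y +-38 mm from it, 8 mm in diameter, 24 mm above the shoulders, the last 5 mm tapering to 3 mm. A plain steel plate fills the floor below them.
- tray: Loose green plastic capsule loading tray, 160 (x) by 100 (y) by 10 mm, about 0.18 kg, four 11 mm through holes at x +-66, y +-38 mm; upright grip rib in its middle, 70 mm along x, 12 mm thick, top 38 mm above the underside. Origin: centre of its underside; z up. Fits either way round; shelved, its origin is at point seat, its x along the cabinet's x.
- boat: Stainless steel weighing boat, round, 80 mm across, 22 mm high, with a small lip. Not to be disturbed. Origin: centre of its underside.
- tamper: Clear acrylic tamping block, 60 by 60 by 22 mm with a round knob to 52 mm. Not to be disturbed. Origin: centre of its underside.
- cylinder: Tall glass graduated cylinder, 243 mm high, 32 mm across on a 68 mm foot. Not to be disturbed. Origin: centre of its underside.
- jar: Amber glass jar, 66 mm across, 90 mm high. Not to be disturbed. Origin: centre of its underside.
- mortar: White porcelain mortar bowl, 100 mm across, 60 mm high. Not to be disturbed. Origin: centre of its underside.
There are look-alikes about, which are no part of the job. Several things have the shape of the tray; the one meant has the colours described above.

How it is judged:
By the outcome, as a careful person would: the job done as asked, in the order asked, and still so for the second after the job is handed in, with the robot touching nothing.
It also fails if it takes over 72 s, if anything falls off the work surface, if the arm or the gripper's body presses on something with over 40 N, if the wrist force passes 120 N, or if a joint passes its speed limit or range.

## Robot

A 7-joint arm with a two-finger parallel gripper is mounted at the origin on the work surface. World frame = base frame: x ahead of the robot, y to its left, z up, the work surface at z = 0. Lengths are in m, angles in rad, forces in N, time in s.
With the tool pointing down it reaches from about 0.425 to 0.925 m from the base axis. Payload 6.8 kg.
Tool frame: the origin (TCP) lies midway between the tips of the shut fingers; the grasp point (between the pads) lies 19 mm behind it; z points along the fingers, y is the line along which they close (so a half turn about z gives the same grasp; the last joint's range is limited). The gripper opens to 85 mm and grips with 20 to 120 N. Pads are 22 mm wide; open, the fingers measure 114 mm over their backs; the gripper's body (76 mm by 85 mm) begins 54 mm behind the grasp point. The pads swing forward as they close: fully open they stand 13 mm farther back than shut.
Start: joints at [-1.379, 0.477, 0.022, 1.555, -0.011, 1.109, -0.083], TCP at [0.199, 0.645, 0.231] pointing down, gripper open.
Joint ranges: [-2.96, 2.96], [-0.34, 2.1], [-1.41, 1.46], [0.24, 2.44], [-1.37, 4.51], [0.17, 1.92], [-2.96, 2.96]. Speed limits (rad/s): [2.39, 2.39, 3.14, 3.14, 3.14, 3.14, 3.14].

## Interface

Orientations are given as a unit quaternion [w, x, y, z].
In Python, from station import * gives the robot as it stands. The module is installed in compiled form; this text tells all that it offers.
- The arm moves only by the shell command python3 -m jog 'ROWS' [OPENING] [FORCE]. ROWS is JSON, a list of rows, each an object of numbers: "x", "y", "z": the shift along the tool's x, y, z in m; "ax", "ay", "az": the turn, a rotation vector about the tool's x, y, z in rad. In form: [{"x": .., "y": .., "z": .., "ax": .., "ay": .., "az": ..}, ...]. A call has 1 to 12 rows; each row is the pose to reach, as a shift and turn from the pose commanded when the call began, along the tool's axes at that moment; what a row does not reach only later rows make up. A row lasts 1/10 s, in which the tool goes at most 50 mm and 8.59 degrees, less where a joint would pass 70% of its speed; a pose out of reach is approached as far as the arm can. A call with a gripper value outside its range is refused whole. OPENING is the opening, from 0 (shut) to 1 (fully open), set as the call begins (- or left out, the last holds). The fingers move at their own pace and stop on an object; FORCE is the grip in N (left out, the last holds). Time passes only in rows, so rows that repeat a pose let the fingers close. It gives the time, the measured TCP pose, the force, the opening and the grip force at its end, in the units of the state.
- get_obs(): the state, without advancing time (a new reading comes with each control period).
- read_camera(name): name is "scene" or "top"; returns the picture (420x560x3 uint8, red, green, blue); there is no depth.
- camera_params(name): a dict with "K" (3x3 intrinsics, pixels), "origin" and "attitude" of the camera in the world. Camera axes: x right, y up, looking along -z (the intrinsics and any distortion apply to the point x, -y, -z); pixel columns grow to the right and rows downward; lengths in m; the calibration is good to about 2 mm. A picture is of the moment at which its call begins. camera_params takes no time and is no camera call.
- hand_in(): hands the job in; it is judged then, once.
The state is a dict: "t": time; "q": joint angles; "joint_vel": joint speeds; "joint_torque": joint torques, N m; "eef_pos": TCP position; "tool_rot": TCP orientation; "contact_force": force on the tool from outside, world axes, zero at the start; "torque": the same for the moment, N m; "gripper_width": opening from 0.0 (shut) to 1.0 (fully open); "grasp_force": force on a finger pad.
Only numpy, scipy, OpenCV 4.12 (cv2) and the standard library are available. Lean on these libraries where they do the work, as an engineer would, in place of code of your own. Each camera call takes 0.05 s, during which the arm holds its last target. There are 200 camera calls.

## Working session

There is one attempt and no reset: what is moved stays moved. The work goes in short steps, Python scripts to look and compute and a shell command to move; the robot and the scene stay as the last step left them, time stands still between calls to the robot, and variables do not carry over. Pictures are saved under pics/ and viewed, at most 10 in all, crops included, and the job is handed in when it is done.

```bash
mkdir -p pics; python3 - <<'E'
from station import *
import cv2
for n in("scene","top"):
    cv2.imwrite(f"pics/{n}0.png",read_camera(n)[:,:,::-1]); p=camera_params(n); print(n,p)
o=get_obs(); print({k:o[k] for k in("t","eef_pos","tool_rot","contact_force","gripper_width")})
E
```

```text
scene {'K': array([[447.37532875,   0.        , 279.04634155],
       [  0.        , 447.37532875, 202.9907991 ],
       [  0.        ,   0.        ,   1.        ]]), 'origin': array([1.17893047, 0.27148472, 0.82459804]), 'attitude': array([0.43037158, 0.19473961, 0.34386629, 0.81154961])}
top {'K': array([[381.28189072,   0.        , 279.60044536],
       [  0.        , 381.28189072, 209.65602545],
       [  0.        ,   0.        ,   1.        ]]), 'origin': array([ 0.43415778, -0.14681281,  1.30768173]), 'attitude': array([ 0.71696364,  0.01319912, -0.02999672, -0.6963398 ])}
{'t': 0.1, 'eef_pos': array([0.199217  , 0.64436591, 0.23040802]), 'tool_rot': array([-3.68677122e-05,  1.49322165e-01,  9.88788244e-01, -8.35252162e-04]), 'contact_force': array([ 1.06457105, -0.48242887, -0.68995642]), 'gripper_width': 1.001440699075371}
```

View pics/scene0.png

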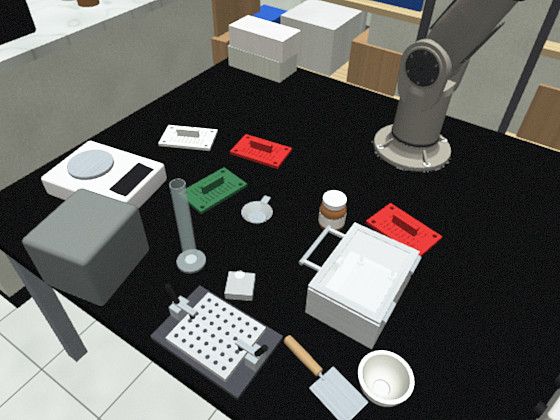

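View pics/top0.png

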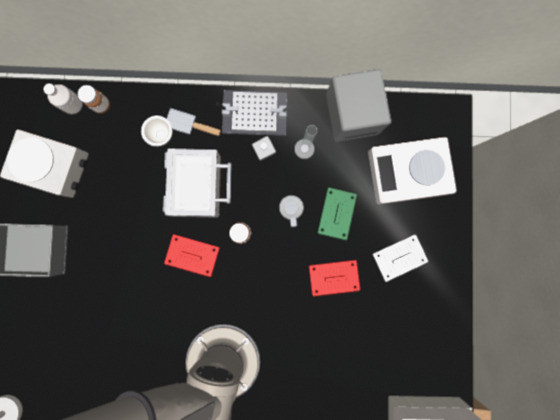

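Scene: the green tray is at scene (215,188) / top (337,213). The look-alikes are red at top (192,255) and (334,278), and white at (400,258). The cabinet is at top (195,183) with its bar to the right at (229,183). I choose the green one.

```bash
cat > h.py <<'E'
import numpy as np, cv2
from scipy.spatial.transform import Rotation as R
from station import *
def cam(n):
    p=camera_params(n); q=p["attitude"]; return p["K"],np.array(p["origin"]),R.from_quat([q[1],q[2],q[3],q[0]]).as_matrix()
def proj(n,P):
    K,o,A=cam(n); c=(np.atleast_2d(P)-o)@A; c=c*[1,-1,-1]; u=c@K.T; return u[:,:2]/u[:,2:]
def back(n,px,z):
    K,o,A=cam(n); px=np.atleast_2d(np.array(px,float)); d=np.c_[px,np.ones(len(px))]@np.linalg.inv(K).T*[1,-1,-1]@A.T
    return o+d*((z-o[2])/d[:,2])[:,None]
def tool():
    o=get_obs(); q=o["tool_rot"]; return np.array(o["eef_pos"]),R.from_quat([q[1],q[2],q[3],q[0]]).as_matrix()
E
python3 - <<'E'
from h import *
for n in("top","scene"):
    im=cv2.imread(f"pics/{n}0.png"); b,g,r=[im[:,:,i].astype(int) for i in range(3)]
    m=((g>r+25)&(g>b+15)).astype(np.uint8)
    k,l,s,c=cv2.connectedComponentsWithStats(m); i=1+s[1:,4].argmax(); print(n,s[i],c[i])
    ys,xs=np.where(l==i); W=back(n,np.c_[xs,ys],.010)[:,:2]
    print(cv2.minAreaRect(W.astype(np.float32)*1000))
a=cv2.imread("pics/top0.png")[135:235,150:250]; b=cv2.imread("pics/scene0.png")[215:345,295:425]
c=cv2.imread("pics/top0.png")[170:255,300:385]
f=lambda i,w:cv2.resize(i,(w,w),interpolation=cv2.INTER_CUBIC)
cv2.imwrite("pics/crop1.png",np.hstack([f(a,400),np.vstack([f(c,150),np.zeros((250,150,3),np.uint8)])]));cv2.imwrite("pics/crop2.png",f(b,520))
E
```

```text
top [ 318  187   39   53 1449] [336.84610076 213.37612146]
((507.8414611816406, -372.88623046875), (104.907958984375, 164.94070434570312), 78.61217498779297)
scene [ 186  167   61   47 1533] [213.47227658 189.19569472]
((509.0472412109375, -370.818359375), (109.65259552001953, 166.293701171875), 78.67017364501953)
```

View pics/crop1.png

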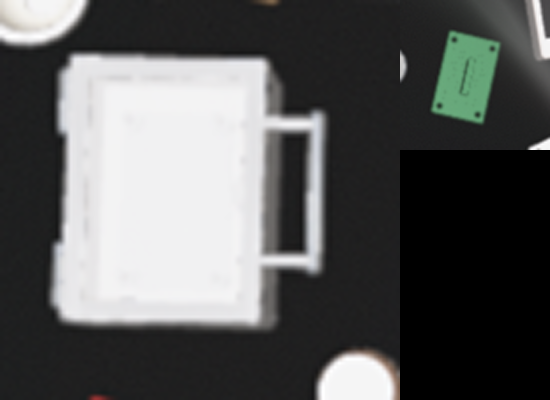

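View pics/crop2.png

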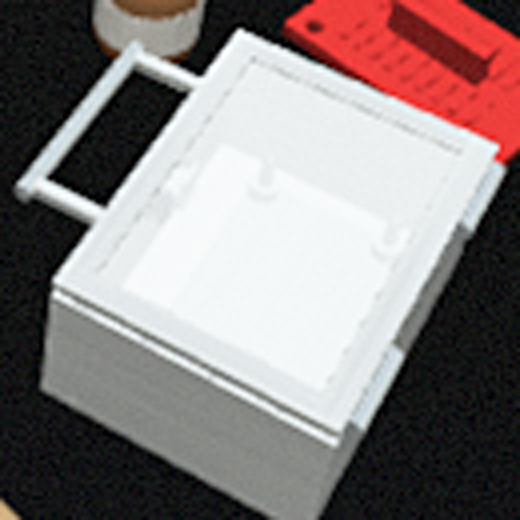

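The crops show the hatch shut, with its corners and bar ends clear in both views. The tray is green with four holes and a rib. Next I fit the cabinet pose.

```bash
python3 - <<'E'
from h import *
from scipy.optimize import least_squares
L=np.array([[.105,-.0775,.097],[-.105,-.0775,.097],[-.105,.0775,.097],[.105,.0775,.097],[.063,-.1195,.093],[-.063,-.1195,.093]])
f=lambda a,o:(np.array(a)+.5)/4-.5+o
T=f([(268,60),(260,322),(62,318),(70,55),(318,112),(314,270)],[150,135])
S=f([(55,285),(240,30),(500,148),(340,435),(22,190),(135,45)],[295,215])
def w(p): c,s=np.cos(p[2]),np.sin(p[2]); return np.c_[p[0]+c*L[:,0]-s*L[:,1],p[1]+s*L[:,0]+c*L[:,1],L[:,2]]
for A,B in((1,1),(1,0),(0,1)):
    r=least_squares(lambda p:np.r_[A*(proj("top",w(p))-T).ravel(),B*(proj("scene",w(p))-S).ravel()],[.6,.05,0]); print(r.x,np.round(r.fun,1).tolist())
    if A*B: P=r.x
c,s=np.cos(P[2]),np.sin(P[2]); M=np.array([[c,-s],[s,c]])
for n,v in dict(bar=(0,-.1195),hinge=(0,.0775),seat=(0,.006)).items(): print(n,P[:2]+M@v)
for n,px,z in(("jar",(240,232),.09),("cyl",(311,131),.243),("boat",(291,207),.02),("tamper",(264,147),.03)): print(n,back("top",[px],z)[0])
p,Rm=tool(); print(p,Rm.round(3).tolist())
E
```

```text
[0.58976779 0.11151784 0.01084879] [-0.9, -0.2, -0.7, -0.2, -0.5, -0.1, -0.1, -0.1, -0.4, 0.3, -0.4, -0.0, -1.0, -1.2, -0.6, -0.3, -0.3, -0.7, -0.1, -0.4, -0.1, 0.8, 0.4, 0.7]
[0.58959317 0.10995112 0.01253148] [-0.4, -0.2, -0.1, -0.1, 0.1, 0.0, 0.3, 0.0, 0.1, 0.3, 0.1, -0.0, -0.0, -0.0, -0.0, -0.0, -0.0, -0.0, -0.0, -0.0, -0.0, 0.0, -0.0, 0.0]
[0.58999584 0.1122227  0.0096517 ] [-0.0, -0.0, -0.0, -0.0, -0.0, -0.0, -0.0, -0.0, -0.0, 0.0, -0.0, -0.0, -0.8, -1.0, -0.3, -0.1, 0.1, -0.4, 0.1, -0.2, 0.2, 1.0, 0.7, 0.9]
bar [ 0.5910642  -0.00797513]
hinge [0.58892703 0.18901328]
seat [0.5897027  0.11751748]
jar [ 0.43412785 -0.05076814  0.09      ]
cyl [ 0.72602392 -0.25398565  0.243     ]
boat [ 0.52355472 -0.21466364  0.02      ]
tamper [ 0.72381551 -0.11716472  0.03      ]
[0.199217   0.64436591 0.23040802] [[-0.955, 0.295, -0.0], [0.295, 0.955, -0.002], [-0.0, -0.002, -1.0]]
```

```bash
R='{"x":-0.567,"y":-0.507,"z":0.03,"az":-0.311}'; true; python3 -m jog '[{"x":-0.14,"y":-0.127,"z":0.0,"az":-0.08},{"x":-0.28,"y":-0.25,"z":0.0,"az":-0.16},{"x":-0.567,"y":-0.507,"z":0.03,"az":-0.311},{"x":-0.567,"y":-0.507,"z":0.03,"az":-0.311},{"x":-0.567,"y":-0.507,"z":0.03,"az":-0.311},{"x":-0.567,"y":-0.507,"z":0.03,"az":-0.311},{"x":-0.567,"y":-0.507,"z":0.03,"az":-0.311},{"x":-0.567,"y":-0.507,"z":0.03,"az":-0.311},{"x":-0.567,"y":-0.507,"z":0.03,"az":-0.311},{"x":-0.567,"y":-0.507,"z":0.03,"az":-0.311},{"x":-0.567,"y":-0.507,"z":0.03,"az":-0.311},{"x":-0.567,"y":-0.507,"z":0.03,"az":-0.311}]' 0.35 60; python3 -c "
from h import *
p,M=tool();print(p,M.round(3).tolist());print(M.T@(np.array([.591,-.008,.15])-p))"
```

```text
[0.199217   0.64436591 0.23040802] [[-0.955, 0.295, -0.0], [0.295, 0.955, -0.002], [-0.0, -0.002, -1.0]]
[-0.56693863 -0.50744762  0.081352  ]validation failed for argument at $[0]...
```

```bash
python3 -m jog '[{"x":-0.05,"y":-0.04,"z":0.0,"ax":0,"ay":0,"az":-0.03},{"x":-0.1,"y":-0.08,"z":0.0,"ax":0,"ay":0,"az":-0.06}]' 0.35 60
```

```text
t: 0.3
eef_pos: [0.2547, 0.5617, 0.2303]
tool_rot: [-0.0, 0.117, 0.993, -0.0]
contact_force: [0.7, 0.1, 0.9]
gripper_width: 0.694
grasp_force: 0.0
```

```bash
cat >> h.py <<'E'
def go(t,yaw=None):
    """tool-axes shift to world TCP t; az to bring tool y to world angle yaw (deg)"""
    p,M=tool(); s=M.T@(np.array(t)-p); a=None
    if yaw is not None:
        d=(yaw-np.degrees(np.arctan2(M[1,1],M[0,1]))+90)%180-90; a=-np.radians(d)
    print("now",p.round(4),"shift",s.round(4),"az",a,"tilt",M[:,2].round(3))
E
python3 -c "
from h import *
go([.591,-.008,.2],90.6)"
```

```text
now [0.2547 0.5617 0.2303] shift [-0.4598 -0.4757  0.0307] az -0.2455813772160145 tilt [-0.001 -0.001 -1.   ]
```

```bash
python3 -m jog '[{"x":-0.23,"y":-0.24,"z":0.015,"ax":0,"ay":0,"az":-0.12},{"x":-0.46,"y":-0.476,"z":0.03,"ax":0,"ay":0,"az":-0.245},{"x":-0.46,"y":-0.476,"z":0.03,"ax":0,"ay":0,"az":-0.245},{"x":-0.46,"y":-0.476,"z":0.03,"ax":0,"ay":0,"az":-0.245},{"x":-0.46,"y":-0.476,"z":0.03,"ax":0,"ay":0,"az":-0.245},{"x":-0.46,"y":-0.476,"z":0.03,"ax":0,"ay":0,"az":-0.245},{"x":-0.46,"y":-0.476,"z":0.03,"ax":0,"ay":0,"az":-0.245},{"x":-0.46,"y":-0.476,"z":0.03,"ax":0,"ay":0,"az":-0.245},{"x":-0.46,"y":-0.476,"z":0.03,"ax":0,"ay":0,"az":-0.245},{"x":-0.46,"y":-0.476,"z":0.03,"ax":0,"ay":0,"az":-0.245},{"x":-0.46,"y":-0.476,"z":0.03,"ax":0,"ay":0,"az":-0.245},{"x":-0.46,"y":-0.476,"z":0.03,"ax":0,"ay":0,"az":-0.245}]' 0.35 60;  python3 -c "
from h import *
go([.591,-.008,.2],90.6)"
```

```text
t: 1.5
eef_pos: [0.5582, 0.0427, 0.2039]
tool_rot: [-0.0, -0.003, 1.0, 0.0]
contact_force: [0.9, 0.7, 0.5]
gripper_width: 0.349
grasp_force: 0.0
now [0.5582 0.0427 0.2039] shift [-0.0326 -0.0509  0.0039] az -0.005097803405434256 tilt [-0.  0. -1.]
```

Finish the approach, then go down to z=0.13 for a check.

```bash
python3 -m jog '[{"x":-0.033,"y":-0.051,"z":0.004,"ax":0,"ay":0,"az":-0.005},{"x":-0.033,"y":-0.051,"z":0.004,"ax":0,"ay":0,"az":-0.005},{"x":-0.033,"y":-0.051,"z":0.04,"ax":0,"ay":0,"az":-0.005},{"x":-0.033,"y":-0.051,"z":0.079,"ax":0,"ay":0,"az":-0.005},{"x":-0.033,"y":-0.051,"z":0.079,"ax":0,"ay":0,"az":-0.005}]' 0.35 60;  python3 -c "
from h import *
go([.591,-.008,.074],90.6)
a=read_camera('scene')[:,:,::-1][180:330,260:460];b=read_camera('top')[:,:,::-1][120:240,150:310]
cv2.imwrite('pics/c3.png',np.hstack([cv2.resize(a,(400,300)),cv2.resize(b,(400,300))]))"
```

```text
t: 2.0
eef_pos: [0.5867, -0.0058, 0.1202]
tool_rot: [-0.005, -0.005, 1.0, -0.0]
contact_force: [-1.1, 0.6, -0.2]
gripper_width: 0.35
grasp_force: 0.0
now [ 0.5867 -0.0058  0.1202] shift [-0.0047 -0.0022  0.0462] az 0.00026134801570231283 tilt [-0.01  -0.001 -1.   ]
```

View pics/c3.png

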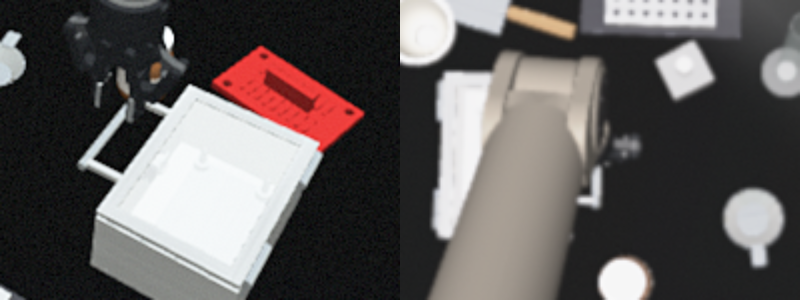

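The fingers straddle the line of the bar, at crop (100,95) and (130,108). I descend and grip.

```bash
python3 -m jog '[{"x":0,"y":0,"z":0.015,"ax":0,"ay":0,"az":0},{"x":0,"y":0,"z":0.03,"ax":0,"ay":0,"az":0},{"x":0,"y":0,"z":0.046,"ax":0,"ay":0,"az":0},{"x":0,"y":0,"z":0.046,"ax":0,"ay":0,"az":0},{"x":0,"y":0,"z":0.046,"ax":0,"ay":0,"az":0}]' 0.35 60; python3 -m jog '[{"x":0,"y":0,"z":0,"ax":0,"ay":0,"az":0},{"x":0,"y":0,"z":0,"ax":0,"ay":0,"az":0},{"x":0,"y":0,"z":0,"ax":0,"ay":0,"az":0},{"x":0,"y":0,"z":0,"ax":0,"ay":0,"az":0}]' 0 60; python3 -c "
from h import *
go([.591,-.008,.074],90.6)"
```

```text
t: 2.6
eef_pos: [0.5909, -0.0062, 0.0791]
tool_rot: [-0.0, -0.005, 1.0, -0.0]
contact_force: [0.6, 0.9, 0.6]
gripper_width: 0.348
grasp_force: 0.0
t: 3.0
eef_pos: [0.5917, -0.0082, 0.0801]
tool_rot: [0.001, -0.004, 1.0, -0.001]
contact_force: [0.0, -5.8, 2.6]
gripper_width: 0.088
grasp_force: 58.5
now [ 0.5917 -0.0082  0.0801] shift [0.0007 0.0002 0.0061] az -0.0017286974131052312 tilt [ 0.002 -0.002 -1.   ]
```

```bash
python3 -m jog '[{"x":0,"y":0.0002,"z":-0.006,"ax":0,"ay":0,"az":0},{"x":0,"y":0.0006,"z":-0.012,"ax":0,"ay":0,"az":0},{"x":0,"y":0.0014,"z":-0.020,"ax":0,"ay":0,"az":0},{"x":0,"y":0.0028,"z":-0.029,"ax":0,"ay":0,"az":0},{"x":0,"y":0.0047,"z":-0.039,"ax":0,"ay":0,"az":0},{"x":0,"y":0.010,"z":-0.058,"ax":0,"ay":0,"az":0},{"x":0,"y":0.017,"z":-0.076,"ax":0,"ay":0,"az":0},{"x":0,"y":0.026,"z":-0.094,"ax":0,"ay":0,"az":0},{"x":0,"y":0.037,"z":-0.110,"ax":0,"ay":0,"az":0},{"x":0,"y":0.049,"z":-0.126,"ax":0,"ay":0,"az":0},{"x":0,"y":0.049,"z":-0.126,"ax":0,"ay":0,"az":0}]' 0 60; python3 -c "
from h import *
print([(t,(np.array([.591,-.008-0+.197*(1-np.cos(t))+.004*np.sin(t),.080+.197*np.sin(t)-.004*(1-np.cos(t))])).round(4).tolist()) for t in (.7,.85,1,1.15,1.3,1.4,1.5,1.6)])
go([.591,.041,.206],90.6)"
```

```text
t: 4.1
eef_pos: [0.5912, 0.0397, 0.2085]
tool_rot: [0.001, -0.004, 1.0, -0.002]
contact_force: [-3.6, -10.5, 8.3]
gripper_width: 0.085
grasp_force: 59.2
[(0.7, [0.591, 0.0409, 0.206]), (0.85, [0.591, 0.062, 0.2266]), (1, [0.591, 0.0859, 0.2439]), (1.15, [0.591, 0.1122, 0.2574]), (1.3, [0.591, 0.1402, 0.2669]), (1.4, [0.591, 0.1595, 0.2708]), (1.5, [0.591, 0.1791, 0.2728]), (1.6, [0.591, 0.1988, 0.2728])]
now [0.5912 0.0397 0.2085] shift [0.0002 0.0013 0.0025] az -0.001746234363935607 tilt [ 0.003 -0.003 -1.   ]
```

```bash
python3 -m jog '[{"x":0,"y":0.010,"z":-0.011,"ax":0,"ay":0,"az":0},{"x":0,"y":0.021,"z":-0.021,"ax":0,"ay":0,"az":0},{"x":0,"y":0.033,"z":-0.030,"ax":0,"ay":0,"az":0},{"x":0,"y":0.045,"z":-0.038,"ax":0,"ay":0,"az":0},{"x":0,"y":0.058,"z":-0.045,"ax":0,"ay":0,"az":0},{"x":0,"y":0.071,"z":-0.051,"ax":0,"ay":0,"az":0},{"x":0,"y":0.085,"z":-0.057,"ax":0,"ay":0,"az":0},{"x":0,"y":0.099,"z":-0.061,"ax":0,"ay":0,"az":0},{"x":0,"y":0.119,"z":-0.065,"ax":0,"ay":0,"az":0},{"x":0,"y":0.138,"z":-0.067,"ax":0,"ay":0,"az":0},{"x":0,"y":0.158,"z":-0.067,"ax":0,"ay":0,"az":0},{"x":0,"y":0.168,"z":-0.066,"ax":0,"ay":0,"az":0}]' 0 60; python3 -m jog '[{"x":0,"y":0,"z":0,"ax":0,"ay":0,"az":0},{"x":0,"y":0,"z":0,"ax":0,"ay":0,"az":0}]' 0 60
```

```text
t: 5.3
eef_pos: [0.5894, 0.2126, 0.2729]
tool_rot: [0.001, -0.006, 1.0, 0.001]
contact_force: [-1.0, -0.8, 8.1]
gripper_width: 0.082
grasp_force: 64.3
t: 5.5
eef_pos: [0.5894, 0.2124, 0.2729]
tool_rot: [0.001, -0.006, 1.0, 0.001]
contact_force: [-0.2, 1.0, 6.3]
gripper_width: 0.084
grasp_force: 64.2
```

```bash
python3 -m jog '[{"x":0,"y":0,"z":0,"ax":0,"ay":0,"az":0},{"x":0,"y":0,"z":0,"ax":0,"ay":0,"az":0},{"x":0,"y":0,"z":0,"ax":0,"ay":0,"az":0},{"x":0,"y":0,"z":-0.03,"ax":0,"ay":0,"az":0},{"x":0,"y":0,"z":-0.07,"ax":0,"ay":0,"az":0},{"x":0,"y":0,"z":-0.07,"ax":0,"ay":0,"az":0}]' 0.45 60; python3 -c "
from h import *
go([.508,-.372,.30],78.6)"
```

```text
t: 6.1
eef_pos: [0.5911, 0.2113, 0.3467]
tool_rot: [0.004, -0.005, 1.0, 0.002]
contact_force: [-0.2, 0.2, 0.4]
gripper_width: 0.451
grasp_force: 0.0
now [0.5911 0.2113 0.3467] shift [ 0.0892 -0.5827  0.0437] az 0.20880111060470122 tilt [ 0.008  0.004 -1.   ]
```

```bash
python3 -m jog '[{"x":0.023,"y":-0.15,"z":0,"ax":0,"ay":0,"az":0.05},{"x":0.045,"y":-0.29,"z":0,"ax":0,"ay":0,"az":0.1},{"x":0.087,"y":-0.582,"z":0.03,"ax":0,"ay":0,"az":0.209},{"x":0.087,"y":-0.582,"z":0.03,"ax":0,"ay":0,"az":0.209},{"x":0.087,"y":-0.582,"z":0.03,"ax":0,"ay":0,"az":0.209},{"x":0.087,"y":-0.582,"z":0.03,"ax":0,"ay":0,"az":0.209},{"x":0.087,"y":-0.582,"z":0.03,"ax":0,"ay":0,"az":0.209},{"x":0.087,"y":-0.582,"z":0.03,"ax":0,"ay":0,"az":0.209},{"x":0.087,"y":-0.582,"z":0.03,"ax":0,"ay":0,"az":0.209},{"x":0.087,"y":-0.582,"z":0.03,"ax":0,"ay":0,"az":0.209},{"x":0.087,"y":-0.582,"z":0.03,"ax":0,"ay":0,"az":0.209},{"x":0.087,"y":-0.582,"z":0.03,"ax":0,"ay":0,"az":0.209}]' 0.45 60; python3 - <<'E'
from h import *
from scipy.optimize import least_squares
a=read_camera('scene')[:,:,::-1];b=read_camera('top')[:,:,::-1]
cv2.imwrite('pics/scene4.png',a);cv2.imwrite('pics/top4.png',b)
f=lambda i,x,y,w,h:cv2.resize(i[y:y+h,x:x+w],(400,int(400*h/w)),interpolation=cv2.INTER_CUBIC)
cv2.imwrite('pics/c4.png',np.hstack([f(a,290,210,160,150),f(b,140,140,160,150)]))
# tray holes fit on first pictures
H=np.array([[sx*.066,sy*.038] for sx in(1,-1) for sy in(1,-1)])
def w(p,z): c,s=np.cos(p[2]),np.sin(p[2]); return np.c_[p[0]+c*H[:,0]-s*H[:,1],p[1]+s*H[:,0]+c*H[:,1],np.full(4,z)]
for n in("top","scene"):
    g=cv2.imread(f"pics/{n}0.png")[:,:,1].astype(float); p=np.array([.508,-.3718,np.radians(-11.4)])
    for k in range(4):
        C=[]
        for u,v in proj(n,w(p,.010)):
            u0,v0=int(round(u)),int(round(v)); W=g[v0-3:v0+4,u0-3:u0+4]; d=np.clip(np.median(W)-10-W,0,None)
            yy,xx=np.mgrid[-3:4,-3:4]; d*=np.exp(-((u0+xx-u)**2+(v0+yy-v)**2)/8); C.append((u0+(d*xx).sum()/d.sum(),v0+(d*yy).sum()/d.sum()))
        C=np.array(C); r=least_squares(lambda q:(proj(n,w(q,.009))-C).ravel(),p); p=r.x
    print(n,p[:2],np.degrees(p[2]),r.fun.round(2))
go([.508,-.372,.30],78.6)
E
```

```text
t: 7.3
eef_pos: [0.5062, -0.3752, 0.3106]
tool_rot: [-0.0, 0.1, 0.995, -0.0]
contact_force: [0.6, -0.9, 0.6]
gripper_width: 0.451
grasp_force: 0.0
top [ 0.50758162 -0.37321283] -11.445136105614385 [ 0.21  0.11 -0.16 -0.09  0.07  0.04 -0.11 -0.05]
scene [ 0.50626541 -0.37349562] -11.5918809744975 [ 0.31 -0.32 -0.82  0.23  0.16 -0.16  0.36  0.23]
now [ 0.5039 -0.3787  0.3104] shift [-0.0027  0.0075  0.0103] az -0.009527764680829014 tilt [-0.002 -0.003 -1.   ]
```

View pics/c4.png

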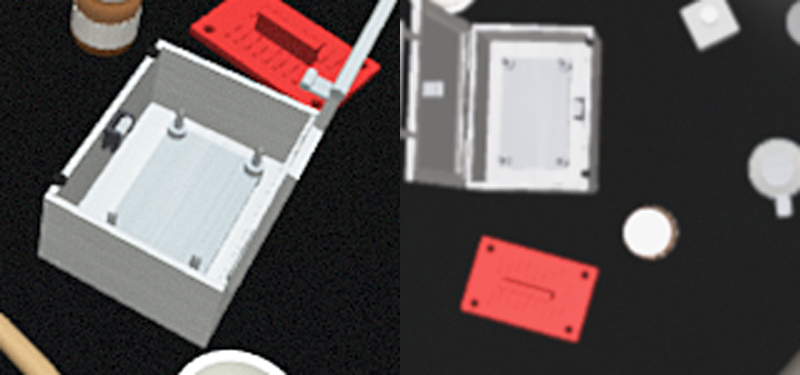

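The hatch stands open and the posts show: top crop (108,63), (168,65), (104,161), (163,162), and tips in the scene view. I measure the tray's place again after settling.

```bash
python3 -m jog '[{"x":-0.001,"y":0.006,"z":0.05,"ax":0,"ay":0,"az":-0.009},{"x":-0.001,"y":0.006,"z":0.1,"ax":0,"ay":0,"az":-0.009},{"x":-0.001,"y":0.006,"z":0.15,"ax":0,"ay":0,"az":-0.009},{"x":-0.001,"y":0.006,"z":0.2,"ax":0,"ay":0,"az":-0.009},{"x":-0.001,"y":0.006,"z":0.22,"ax":0,"ay":0,"az":-0.009},{"x":-0.001,"y":0.006,"z":0.22,"ax":0,"ay":0,"az":-0.009},{"x":-0.001,"y":0.006,"z":0.22,"ax":0,"ay":0,"az":-0.009},{"x":-0.001,"y":0.006,"z":0.22,"ax":0,"ay":0,"az":-0.009}]' 0.45 60; python3 - <<'E'
from h import *
go([.507,-.3733,.014],78.5)
a=cv2.imread('pics/scene4.png');b=cv2.imread('pics/top4.png')
f=lambda i,x,y,w,h:cv2.resize(i[y:y+h,x:x+w],None,fx=7,fy=7,interpolation=cv2.INTER_CUBIC)
cv2.imwrite('pics/c5.png',np.hstack([f(a,325,242,70,80),f(b,172,152,44,80)]))
E
```

```text
t: 8.2
eef_pos: [0.5111, -0.3671, 0.0931]
tool_rot: [0.002, 0.095, 0.996, -0.001]
contact_force: [0.1, 0.3, 1.1]
gripper_width: 0.453
grasp_force: 0.0
now [ 0.5111 -0.3671  0.0931] shift [ 0.0031 -0.0067  0.0791] az 0.01094843240548131 tilt [ 0.003 -0.002 -1.   ]
```

View pics/c5.png

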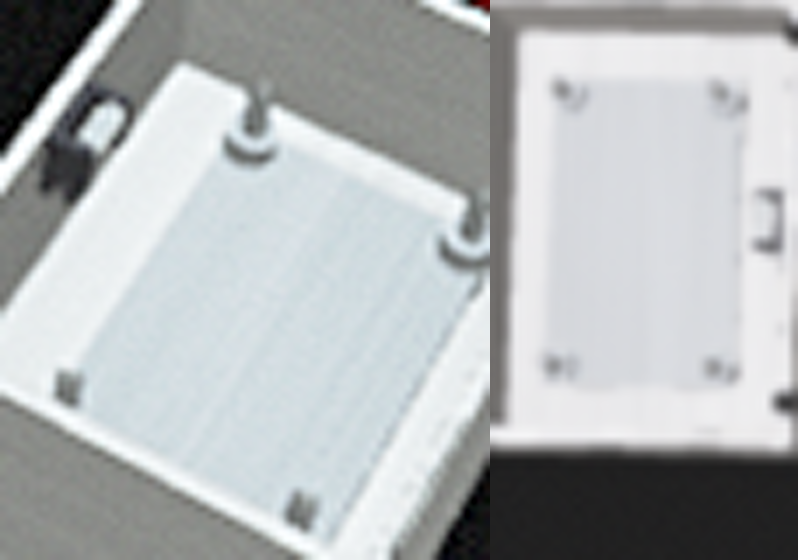

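```bash
python3 -m jog '[{"x":0.003,"y":-0.0067,"z":0.03,"ax":0,"ay":0,"az":0.011},{"x":0.003,"y":-0.0067,"z":0.06,"ax":0,"ay":0,"az":0.011},{"x":0.003,"y":-0.0067,"z":0.06,"ax":0,"ay":0,"az":0.011},{"x":0.003,"y":-0.0067,"z":0.06,"ax":0,"ay":0,"az":0.011},{"x":0.003,"y":-0.0067,"z":0.06,"ax":0,"ay":0,"az":0.011}]' 0.45 60; python3 - <<'E'
from h import *
from scipy.optimize import least_squares
go([.507,-.3733,.014],78.5)
H=np.array([[-.066,-.038],[-.066,.038],[.066,-.038],[.066,.038]])
def w(p,z): c,s=np.cos(p[2]),np.sin(p[2]); return np.c_[p[0]+c*H[:,0]-s*H[:,1],p[1]+s*H[:,0]+c*H[:,1],np.full(4,z)]
f=lambda a,o:(np.array(a)+.5)/7-.5+o
S=f([(262,92),(478,200),(68,375),(300,495)],[325,242]);T=f([(712-490,365),(552-490,365),(722-490,90),(563-490,88)],[172,152])
p0=[.5897,.1175,.0108]
for n,C,z in(("scene",S,.053),("top",T,.045)):
    r=least_squares(lambda q:(proj(n,w(q,z))-C).ravel(),p0);print(n,r.x,r.fun.round(1),"init",(proj(n,w(p0,z))-C).round(1).tolist())
E
```

```text
t: 8.7
eef_pos: [0.5071, -0.3734, 0.0334]
tool_rot: [0.002, 0.1, 0.995, -0.001]
contact_force: [-0.5, -0.1, -0.2]
gripper_width: 0.451
grasp_force: 0.0
now [ 0.5071 -0.3734  0.0334] shift [0.0002 0.0001 0.0194] az 4.0410598267342406e-05 tilt [ 0.003 -0.002 -1.   ]
scene [0.59160168 0.11741403 0.00352955] [-0.2 -0.3  0.6 -0.5 -0.4 -0.1 -0.   0.7] init [[0.0, -0.8], [0.8, -1.3], [0.2, -0.5], [0.7, 0.0]]
top [0.58856966 0.11489956 0.0096438 ] [ 0.2  0.3 -0.  -0.2  0.   0.  -0.2 -0.2] init [[-0.5, -0.1], [-0.8, -0.5], [-0.8, -0.3], [-1.0, -0.6]]
```

```bash
python3 -m jog '[{"x":0,"y":0,"z":0.01,"ax":0,"ay":0,"az":0},{"x":0,"y":0,"z":0.019,"ax":0,"ay":0,"az":0},{"x":0,"y":0,"z":0.019,"ax":0,"ay":0,"az":0},{"x":0,"y":0,"z":0.019,"ax":0,"ay":0,"az":0}]' 0.45 60; python3 -m jog '[{"x":0,"y":0,"z":0,"ax":0,"ay":0,"az":0},{"x":0,"y":0,"z":0,"ax":0,"ay":0,"az":0},{"x":0,"y":0,"z":0,"ax":0,"ay":0,"az":0},{"x":0,"y":0,"z":0,"ax":0,"ay":0,"az":0},{"x":0,"y":0,"z":0,"ax":0,"ay":0,"az":0}]' 0 60; python3 -c "
from h import *
go([.507,-.3733,.014],78.5)"
python3 -m jog '[{"x":0,"y":0,"z":-0.03,"ax":0,"ay":0,"az":0},{"x":0,"y":0,"z":-0.08,"ax":0,"ay":0,"az":0},{"x":0,"y":0,"z":-0.13,"ax":0,"ay":0,"az":0},{"x":0,"y":0,"z":-0.17,"ax":0,"ay":0,"az":0},{"x":0,"y":0,"z":-0.17,"ax":0,"ay":0,"az":0},{"x":0,"y":0,"z":-0.17,"ax":0,"ay":0,"az":0}]' 0 60;  python3 -c "
from h import *
go([.5898,.1165,.16],90.6)"
```

```text
t: 9.1
eef_pos: [0.5054, -0.3723, 0.0117]
tool_rot: [-0.0, 0.1, 0.995, 0.0]
contact_force: [-0.1, -0.8, 0.4]
gripper_width: 0.45
grasp_force: 0.0
t: 9.6
eef_pos: [0.5058, -0.3727, 0.0125]
tool_rot: [0.0, 0.1, 0.995, -0.0]
contact_force: [-0.7, 0.3, 3.6]
gripper_width: 0.127
grasp_force: 59.4
now [ 0.5058 -0.3727  0.0125] shift [-0.0013 -0.0003 -0.0015] az -0.00020878238395989022 tilt [ 0.001 -0.    -1.   ]
t: 10.2
eef_pos: [0.5057, -0.3722, 0.1823]
tool_rot: [0.0, 0.1, 0.995, 0.0]
contact_force: [0.3, -0.3, -2.7]
gripper_width: 0.13
grasp_force: 59.0
now [ 0.5057 -0.3722  0.1823] shift [0.0149 0.4957 0.0224] az -0.21097214564486153 tilt [ 0.001  0.    -1.   ]
```

```bash
python3 -m jog '[{"x":0.004,"y":0.12,"z":0,"ax":0,"ay":0,"az":-0.05},{"x":0.008,"y":0.25,"z":0,"ax":0,"ay":0,"az":-0.1},{"x":0.016,"y":0.495,"z":0,"ax":0,"ay":0,"az":-0.211},{"x":0.016,"y":0.495,"z":0,"ax":0,"ay":0,"az":-0.211},{"x":0.016,"y":0.495,"z":0,"ax":0,"ay":0,"az":-0.211},{"x":0.016,"y":0.495,"z":0,"ax":0,"ay":0,"az":-0.211},{"x":0.016,"y":0.495,"z":0,"ax":0,"ay":0,"az":-0.211},{"x":0.016,"y":0.495,"z":0,"ax":0,"ay":0,"az":-0.211},{"x":0.016,"y":0.495,"z":0,"ax":0,"ay":0,"az":-0.211},{"x":0.016,"y":0.495,"z":0,"ax":0,"ay":0,"az":-0.211},{"x":0.016,"y":0.495,"z":0,"ax":0,"ay":0,"az":-0.211},{"x":0.016,"y":0.495,"z":0,"ax":0,"ay":0,"az":-0.211}]' 0 60;  python3 -m jog '[{"x":0,"y":0,"z":0.03,"ax":0,"ay":0,"az":0},{"x":0,"y":0,"z":0.05,"ax":0,"ay":0,"az":0},{"x":0,"y":0,"z":0.05,"ax":0,"ay":0,"az":0},{"x":0,"y":0,"z":0.05,"ax":0,"ay":0,"az":0}]' 0 60; python3 -c "
from h import *
go([.5886,.1165,.075],90.6)"
```

```text
t: 11.4
eef_pos: [0.587, 0.1172, 0.1795]
tool_rot: [-0.002, -0.007, 1.0, -0.001]
contact_force: [-0.0, -0.8, -2.4]
gripper_width: 0.129
grasp_force: 59.2
t: 11.8
eef_pos: [0.5881, 0.114, 0.1316]
tool_rot: [-0.001, -0.004, 1.0, -0.001]
contact_force: [0.5, 0.3, -1.6]
gripper_width: 0.129
grasp_force: 59.1
now [0.5881 0.114  0.1316] shift [-0.0006  0.0026  0.0566] az -0.002394433157086595 tilt [-0.002 -0.001 -1.   ]
```

```bash
python3 -m jog '[{"x":-0.0006,"y":0.0026,"z":0.03,"ax":0,"ay":0,"az":-0.002},{"x":-0.0006,"y":0.0026,"z":0.0585,"ax":0,"ay":0,"az":-0.002},{"x":-0.0006,"y":0.0026,"z":0.0585,"ax":0,"ay":0,"az":-0.002},{"x":-0.0006,"y":0.0026,"z":0.0585,"ax":0,"ay":0,"az":-0.002},{"x":-0.0006,"y":0.0026,"z":0.0585,"ax":0,"ay":0,"az":-0.002}]' 0 60; python3 -c "
from h import *
go([.5886,.1165,.072],90.6)
a=read_camera('scene')[:,:,::-1];b=read_camera('top')[:,:,::-1]
cv2.imwrite('pics/scene6.png',a);cv2.imwrite('pics/top6.png',b)
f=lambda i,x,y,w,h:cv2.resize(i[y:y+h,x:x+w],None,fx=5,fy=5,interpolation=cv2.INTER_CUBIC)
cv2.imwrite('pics/c6.png',np.hstack([f(a,300,220,110,110),f(b,172,142,50,110)]))"
```

```text
t: 12.3
eef_pos: [0.5908, 0.1182, 0.0757]
tool_rot: [0.002, -0.006, 1.0, 0.0]
contact_force: [0.6, -0.7, -1.7]
gripper_width: 0.13
grasp_force: 59.1
now [0.5908 0.1182 0.0757] shift [ 0.0022 -0.0017  0.0037] az 0.0010216471967921074 tilt [ 0.003  0.001 -1.   ]
```

View pics/c6.png

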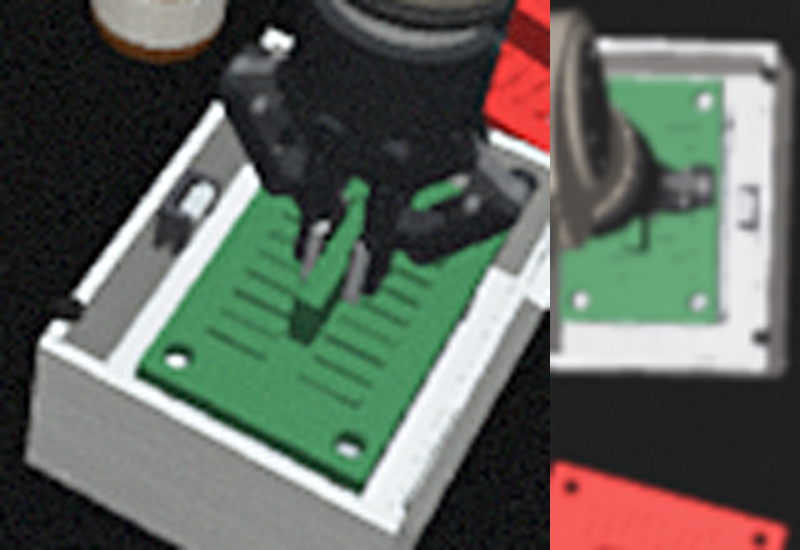

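The tray hangs level over the posts: holes at scene crop (178,357) and (348,446), top crop (705,101), (698,301), (580,299). I compute the offset relative to the posts in the same cameras.

```bash
python3 - <<'E'
from h import *
from scipy.optimize import least_squares
def w(p,H,z): H=np.array(H); c,s=np.cos(p[2]),np.sin(p[2]); return np.c_[p[0]+c*H[:,0]-s*H[:,1],p[1]+s*H[:,0]+c*H[:,1],np.full(len(H),z)]
f=lambda a,o:(np.array(a)+.5)/5-.5+o
S=f([(178,357),(348,446)],[300,220]);T=f([(705-550,101),(698-550,301),(580-550,299)],[172,142])
for n,C,H,z in(("scene",S,[(.066,-.038),(.066,.038)],.0725),("top",T,[(.066,-.038),(-.066,-.038),(-.066,.038)],.071)):
    r=least_squares(lambda q:(proj(n,w(q,H,z))-C).ravel(),[.59,.1165,.01]);print(n,r.x,r.fun.round(2))
go([.5895,.117,.06],90.6)
E
```

```text
scene [0.5943319  0.1190645  0.00824676] [-0.12 -0.08  0.11  0.07]
top [0.59331292 0.11781474 0.00615025] [ 0.01 -0.19 -0.    0.18 -0.01  0.01]
now [0.5906 0.1184 0.0755] shift [ 0.0011 -0.0014  0.0154] az 0.001363491750434839 tilt [ 0.003  0.001 -1.   ]
```

```bash
python3 -m jog '[{"x":0.003,"y":-0.002,"z":0,"ax":0,"ay":0,"az":0.001},{"x":0.003,"y":-0.002,"z":0,"ax":0,"ay":0,"az":0.001},{"x":0.003,"y":-0.002,"z":0.005,"ax":0,"ay":0,"az":0.001},{"x":0.003,"y":-0.002,"z":0.01,"ax":0,"ay":0,"az":0.001},{"x":0.003,"y":-0.002,"z":0.014,"ax":0,"ay":0,"az":0.001},{"x":0.003,"y":-0.002,"z":0.014,"ax":0,"ay":0,"az":0.001}]' 0 60; python3 -c "
from h import *
go([.5886,.1165,.0425],90.6);print(get_obs()['torque'])"
```

```text
t: 13.0
eef_pos: [0.5858, 0.1163, 0.0587]
tool_rot: [-0.001, -0.006, 1.0, -0.0]
contact_force: [-0.3, -0.6, -2.3]
gripper_width: 0.128
grasp_force: 59.1
now [0.5858 0.1163 0.0587] shift [-0.0028  0.0002  0.0162] az 0.0008068529048300244 tilt [-0.001 -0.    -1.   ]
[-0.04381159  0.05764189  0.010663  ]
```

```bash
python3 -m jog '[{"x":-0.001,"y":0,"z":0.004,"ax":0,"ay":0,"az":0.001},{"x":-0.001,"y":0,"z":0.008,"ax":0,"ay":0,"az":0.001},{"x":-0.001,"y":0,"z":0.012,"ax":0,"ay":0,"az":0.001},{"x":-0.001,"y":0,"z":0.012,"ax":0,"ay":0,"az":0.001}]' 0 60; python3 -c "
from h import *
go([.5886,.1165,.0425],90.6);print(get_obs()['torque'])"
```

```text
t: 13.4
eef_pos: [0.5868, 0.1162, 0.0469]
tool_rot: [-0.001, -0.005, 1.0, -0.0]
contact_force: [-0.3, -0.2, -1.6]
gripper_width: 0.127
grasp_force: 59.1
now [0.5868 0.1162 0.0469] shift [-0.0018  0.0003  0.0044] az -0.0003166845657398527 tilt [-0.001 -0.    -1.   ]
[-0.00924978  0.03249373 -0.03444792]
```

```bash
python3 -m jog '[{"x":0,"y":0,"z":0.002,"ax":0,"ay":0,"az":0},{"x":0,"y":0,"z":0.004,"ax":0,"ay":0,"az":0},{"x":0,"y":0,"z":0.005,"ax":0,"ay":0,"az":0},{"x":0,"y":0,"z":0.005,"ax":0,"ay":0,"az":0}]' 0 60; python3 -m jog '[{"x":0,"y":0,"z":0,"ax":0,"ay":0,"az":0},{"x":0,"y":0,"z":0,"ax":0,"ay":0,"az":0},{"x":0,"y":0,"z":0,"ax":0,"ay":0,"az":0}]' 0.4; python3 -m jog '[{"x":0,"y":0,"z":-0.02,"ax":0,"ay":0,"az":0},{"x":0,"y":0,"z":-0.06,"ax":0,"ay":0,"az":0},{"x":0,"y":0,"z":-0.11,"ax":0,"ay":0,"az":0},{"x":0,"y":0,"z":-0.16,"ax":0,"ay":0,"az":0},{"x":0,"y":-0.05,"z":-0.21,"ax":0,"ay":0,"az":0},{"x":0,"y":-0.1,"z":-0.21,"ax":0,"ay":0,"az":0},{"x":0,"y":-0.15,"z":-0.21,"ax":0,"ay":0,"az":0},{"x":0,"y":-0.2,"z":-0.21,"ax":0,"ay":0,"az":0},{"x":0,"y":-0.25,"z":-0.21,"ax":0,"ay":0,"az":0},{"x":0,"y":-0.25,"z":-0.21,"ax":0,"ay":0,"az":0}]' 0.4; python3 -c "
from h import *
go([.591,.213,.345],90.6)
a=read_camera('scene')[:,:,::-1];b=read_camera('top')[:,:,::-1]
cv2.imwrite('pics/scene7.png',a);cv2.imwrite('pics/top7.png',b)
f=lambda i,x,y,w,h:cv2.resize(i[y:y+h,x:x+w],None,fx=4,fy=4,interpolation=cv2.INTER_CUBIC)
cv2.imwrite('pics/c7.png',np.hstack([f(a,300,210,120,130),f(b,140,132,80,130)]))"
```

```text
t: 13.8
eef_pos: [0.5873, 0.1163, 0.0426]
tool_rot: [-0.0, -0.005, 1.0, 0.0]
contact_force: [-0.9, 0.7, -2.5]
gripper_width: 0.131
grasp_force: 59.4
t: 14.1
eef_pos: [0.5876, 0.1164, 0.0429]
tool_rot: [0.0, -0.005, 1.0, 0.0]
contact_force: [-0.5, -0.6, -0.2]
gripper_width: 0.399
grasp_force: 0.0
t: 15.1
eef_pos: [0.5886, -0.1409, 0.2535]
tool_rot: [0.0, -0.001, 1.0, -0.002]
contact_force: [0.3, -0.1, 0.2]
gripper_width: 0.397
grasp_force: 0.0
now [ 0.5886 -0.1409  0.2535] shift [-0.0032  0.3536 -0.0926] az -0.008500877163310086 tilt [ 0.001 -0.003 -1.   ]
```

View pics/c7.png

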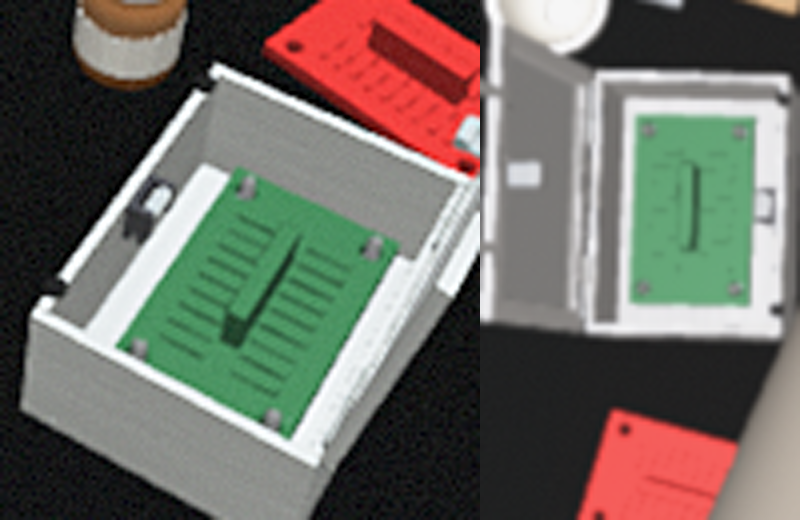

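The tray lies level with all four posts through its holes (scene crop (247,185), (372,245), (140,348), (272,417)). Now back to the bar.

```bash
python3 -m jog '[{"x":-0.0032,"y":0,"z":-0.05,"ax":0,"ay":0,"az":-0.008},{"x":-0.0032,"y":0.03,"z":-0.092,"ax":0,"ay":0,"az":-0.008},{"x":-0.0032,"y":0.08,"z":-0.092,"ax":0,"ay":0,"az":-0.008},{"x":-0.0032,"y":0.13,"z":-0.092,"ax":0,"ay":0,"az":-0.008},{"x":-0.0032,"y":0.18,"z":-0.092,"ax":0,"ay":0,"az":-0.008},{"x":-0.0032,"y":0.23,"z":-0.092,"ax":0,"ay":0,"az":-0.008},{"x":-0.0032,"y":0.28,"z":-0.092,"ax":0,"ay":0,"az":-0.008},{"x":-0.0032,"y":0.32,"z":-0.092,"ax":0,"ay":0,"az":-0.008},{"x":-0.0032,"y":0.353,"z":-0.092,"ax":0,"ay":0,"az":-0.008},{"x":-0.0032,"y":0.353,"z":-0.092,"ax":0,"ay":0,"az":-0.008},{"x":-0.0032,"y":0.353,"z":-0.092,"ax":0,"ay":0,"az":-0.008},{"x":-0.0032,"y":0.353,"z":-0.092,"ax":0,"ay":0,"az":-0.008}]' 0.4; python3 -c "
from h import *
go([.591,.2125,.273],90.6)"
```

```text
t: 16.4
eef_pos: [0.5893, 0.2189, 0.3447]
tool_rot: [-0.0, -0.009, 1.0, -0.0]
contact_force: [-0.2, 0.2, 0.3]
gripper_width: 0.399
grasp_force: 0.0
now [0.5893 0.2189 0.3447] shift [-0.0016 -0.0064  0.0717] az 0.0073854474848514306 tilt [-0. -0. -1.]
```

```bash
python3 -m jog '[{"x":0,"y":-0.0064,"z":0.0,"ax":0,"ay":0,"az":0.007},{"x":0,"y":-0.0064,"z":0.02,"ax":0,"ay":0,"az":0.007},{"x":0,"y":-0.0064,"z":0.045,"ax":0,"ay":0,"az":0.007},{"x":0,"y":-0.0064,"z":0.072,"ax":0,"ay":0,"az":0.007},{"x":0,"y":-0.0064,"z":0.072,"ax":0,"ay":0,"az":0.007},{"x":0,"y":-0.0064,"z":0.072,"ax":0,"ay":0,"az":0.007}]' 0.4;python3 -m jog '[{"x":0,"y":0,"z":0,"ax":0,"ay":0,"az":0},{"x":0,"y":0,"z":0,"ax":0,"ay":0,"az":0},{"x":0,"y":0,"z":0,"ax":0,"ay":0,"az":0},{"x":0,"y":0,"z":0,"ax":0,"ay":0,"az":0}]' 0 50;  python3 -c "
from h import *
p,M=tool();print(p)
# bar-in-grip offset: TCP on arc about hinge; angle from y
y0,z0=-.008,.080
f=lambda t:np.array([.197*(1-np.cos(t))+.004*np.sin(t),.197*np.sin(t)-.004*(1-np.cos(t))])
ts=np.linspace(1.3,1.75,451); t0=ts[np.argmin([abs(y0+f(t)[0]-p[1]) for t in ts])]; print(t0,z0+f(t0)[1])
for t in [1.55,1.45,1.35,1.25,1.15,1.05,.95,.85,.8,.75,.7,.65,.6,.5,.4,.3,.25,.2,.15,.1]: print(t,(f(t)-f(t0)).round(4),(f(t)-f(.8)).round(4))"
```

```text
t: 17.0
eef_pos: [0.5898, 0.2118, 0.2732]
tool_rot: [-0.0, -0.005, 1.0, -0.0]
contact_force: [0.3, -0.6, -0.4]
gripper_width: 0.402
grasp_force: 0.0
t: 17.4
eef_pos: [0.5906, 0.2137, 0.2749]
tool_rot: [0.002, -0.006, 1.0, 0.001]
contact_force: [-0.5, 0.6, 6.6]
gripper_width: 0.091
grasp_force: 49.0
[0.59063056 0.2136883  0.27485021]
1.676 0.2714907866822055
1.55 [-0.0248  0.0015] [0.1343 0.0529]
1.45 [-0.0444  0.0006] [0.1146 0.0519]
1.35 [-0.0639 -0.0024] [0.0951 0.049 ]
1.25 [-0.083  -0.0073] [0.0761 0.0441]
1.15 [-0.1015 -0.014 ] [0.0576 0.0373]
1.05 [-0.1192 -0.0226] [0.0398 0.0288]
0.95 [-0.136  -0.0329] [0.023  0.0185]
0.85 [-0.1517 -0.0448] [0.0074 0.0065]
0.8 [-0.159  -0.0514] [0. 0.]
0.75 [-0.1661 -0.0583] [-0.007  -0.0069]
0.7 [-0.1728 -0.0655] [-0.0137 -0.0141]
0.65 [-0.1791 -0.0731] [-0.02   -0.0217]
0.6 [-0.185 -0.081] [-0.026  -0.0296]
0.5 [-0.1956 -0.0975] [-0.0366 -0.0461]
0.4 [-0.2046 -0.1151] [-0.0455 -0.0637]
0.3 [-0.2117 -0.1335] [-0.0526 -0.0821]
0.25 [-0.2146 -0.1429] [-0.0555 -0.0915]
0.2 [-0.2169 -0.1524] [-0.0579 -0.101 ]
0.15 [-0.2189 -0.1621] [-0.0598 -0.1107]
0.1 [-0.2203 -0.1718] [-0.0612 -0.1205]
```

Gripped. I swing it down to about 0.8, then to 0.15.

```bash
python3 -m jog '[{"x":0,"y":-0.012,"z":-0.001,"ax":0,"ay":0,"az":0},{"x":0,"y":-0.025,"z":-0.001,"ax":0,"ay":0,"az":0},{"x":0,"y":-0.044,"z":-0.001,"ax":0,"ay":0,"az":0},{"x":0,"y":-0.064,"z":0.002,"ax":0,"ay":0,"az":0},{"x":0,"y":-0.083,"z":0.007,"ax":0,"ay":0,"az":0},{"x":0,"y":-0.1015,"z":0.014,"ax":0,"ay":0,"az":0},{"x":0,"y":-0.119,"z":0.0225,"ax":0,"ay":0,"az":0},{"x":0,"y":-0.136,"z":0.033,"ax":0,"ay":0,"az":0},{"x":0,"y":-0.152,"z":0.045,"ax":0,"ay":0,"az":0},{"x":0,"y":-0.159,"z":0.0515,"ax":0,"ay":0,"az":0},{"x":0,"y":-0.159,"z":0.0515,"ax":0,"ay":0,"az":0}]' 0 50; python3 -m jog '[{"x":0,"y":-0.007,"z":0.007,"ax":0,"ay":0,"az":0},{"x":0,"y":-0.014,"z":0.014,"ax":0,"ay":0,"az":0},{"x":0,"y":-0.026,"z":0.0295,"ax":0,"ay":0,"az":0},{"x":0,"y":-0.0365,"z":0.046,"ax":0,"ay":0,"az":0},{"x":0,"y":-0.0455,"z":0.0635,"ax":0,"ay":0,"az":0},{"x":0,"y":-0.0525,"z":0.082,"ax":0,"ay":0,"az":0},{"x":0,"y":-0.0555,"z":0.0915,"ax":0,"ay":0,"az":0},{"x":0,"y":-0.058,"z":0.101,"ax":0,"ay":0,"az":0},{"x":0,"y":-0.06,"z":0.1105,"ax":0,"ay":0,"az":0},{"x":0,"y":-0.06,"z":0.1105,"ax":0,"ay":0,"az":0}]' 0 50
```

```text
t: 18.5
eef_pos: [0.5922, 0.0529, 0.2207]
tool_rot: [0.001, -0.005, 1.0, -0.0]
contact_force: [4.5, 1.3, -2.8]
gripper_width: 0.088
grasp_force: 51.2
t: 19.5
eef_pos: [0.5928, -0.006, 0.1096]
tool_rot: [0.001, -0.006, 1.0, -0.0]
contact_force: [5.7, 2.7, -2.9]
gripper_width: 0.089
grasp_force: 49.7
```

```bash
python3 -m jog '[{"x":0,"y":-0.0005,"z":0.003,"ax":0,"ay":0,"az":0},{"x":0,"y":-0.001,"z":0.006,"ax":0,"ay":0,"az":0},{"x":0,"y":-0.001,"z":0.008,"ax":0,"ay":0,"az":0},{"x":0,"y":-0.001,"z":0.010,"ax":0,"ay":0,"az":0},{"x":0,"y":-0.001,"z":0.010,"ax":0,"ay":0,"az":0}]' 0 50; python3 -m jog '[{"x":0,"y":0,"z":0.002,"ax":0,"ay":0,"az":0},{"x":0,"y":-0.0003,"z":0.004,"ax":0,"ay":0,"az":0},{"x":0,"y":-0.0003,"z":0.004,"ax":0,"ay":0,"az":0}]' 0 50
```

```text
t: 20.0
eef_pos: [0.5929, -0.007, 0.1016]
tool_rot: [0.001, -0.006, 1.0, 0.0]
contact_force: [2.2, 2.6, 6.3]
gripper_width: 0.09
grasp_force: 50.7
t: 20.3
eef_pos: [0.5929, -0.0074, 0.0975]
tool_rot: [0.001, -0.006, 1.0, 0.0]
contact_force: [3.1, 2.0, 4.9]
gripper_width: 0.095
grasp_force: 50.4
```

```bash
python3 -m jog '[{"x":0,"y":0,"z":0.002,"ax":0,"ay":0,"az":0},{"x":0,"y":0,"z":0.004,"ax":0,"ay":0,"az":0},{"x":0,"y":0,"z":0.004,"ax":0,"ay":0,"az":0}]' 0 50; python3 -m jog '[{"x":0,"y":0,"z":0.002,"ax":0,"ay":0,"az":0},{"x":0,"y":0,"z":0.004,"ax":0,"ay":0,"az":0},{"x":0,"y":0,"z":0.004,"ax":0,"ay":0,"az":0}]' 0 50
```

```text
t: 20.6
eef_pos: [0.5928, -0.0079, 0.0925]
tool_rot: [0.001, -0.005, 1.0, -0.0]
contact_force: [6.3, 0.9, -3.8]
gripper_width: 0.091
grasp_force: 49.1
t: 20.9
eef_pos: [0.5927, -0.0081, 0.0878]
tool_rot: [0.001, -0.005, 1.0, -0.001]
contact_force: [8.5, 0.0, -9.3]
gripper_width: 0.091
grasp_force: 48.6
```

```bash
python3 -m jog '[{"x":0,"y":0,"z":0.0015,"ax":0,"ay":0,"az":0},{"x":0,"y":0,"z":0.003,"ax":0,"ay":0,"az":0},{"x":0,"y":0,"z":0.003,"ax":0,"ay":0,"az":0}]' 0 50; python3 -m jog '[{"x":0,"y":0,"z":0.001,"ax":0,"ay":0,"az":0},{"x":0,"y":0,"z":0.002,"ax":0,"ay":0,"az":0},{"x":0,"y":0,"z":0.002,"ax":0,"ay":0,"az":0}]' 0 50
```

```text
t: 21.2
eef_pos: [0.5927, -0.0082, 0.0845]
tool_rot: [0.001, -0.005, 1.0, -0.001]
contact_force: [9.1, -1.1, -10.8]
gripper_width: 0.089
grasp_force: 48.7
t: 21.5
eef_pos: [0.5928, -0.0082, 0.0834]
tool_rot: [0.001, -0.005, 1.0, -0.001]
contact_force: [6.1, -0.6, -2.4]
gripper_width: 0.091
grasp_force: 49.5
```

```bash
python3 -m jog '[{"x":0,"y":0,"z":0.0005,"ax":0,"ay":0,"az":0},{"x":0,"y":0,"z":0.0005,"ax":0,"ay":0,"az":0},{"x":0,"y":0,"z":0.0005,"ax":0,"ay":0,"az":0}]' 0.35; python3 -m jog '[{"x":0,"y":0,"z":-0.02,"ax":0,"ay":0,"az":0},{"x":0,"y":0,"z":-0.06,"ax":0,"ay":0,"az":0},{"x":0,"y":0,"z":-0.11,"ax":0,"ay":0,"az":0},{"x":0,"y":0,"z":-0.16,"ax":0,"ay":0,"az":0},{"x":0,"y":-0.05,"z":-0.2,"ax":0,"ay":0,"az":0},{"x":0,"y":-0.1,"z":-0.2,"ax":0,"ay":0,"az":0},{"x":0,"y":-0.15,"z":-0.2,"ax":0,"ay":0,"az":0},{"x":0,"y":-0.2,"z":-0.2,"ax":0,"ay":0,"az":0},{"x":0,"y":-0.2,"z":-0.2,"ax":0,"ay":0,"az":0}]' 0.35; python3 -c "
from h import *
a=read_camera('scene')[:,:,::-1];b=read_camera('top')[:,:,::-1]
cv2.imwrite('pics/scene8.png',a)
o=cv2.imread('pics/scene0.png')
for n,i in(('new',a),('old',o)):
    g=i[215:345,295:425].astype(int); print(n,(g.mean(2)>120).sum())
d=cv2.absdiff(np.ascontiguousarray(a),o)[215:345,295:425].max(2)>60; print(np.argwhere(d).shape)
f=lambda i,x,y,w,h,k:cv2.resize(i[y:y+h,x:x+w],None,fx=k,fy=k,interpolation=cv2.INTER_CUBIC)
cv2.imwrite('pics/c8.png',np.vstack([np.hstack([f(a,295,215,130,130,3),f(o,295,215,130,130,3)]),np.pad(f(b,120,80,260,180,1),((0,0),(0,520),(0,0)))]))"
```

```text
t: 21.8
eef_pos: [0.5908, -0.0078, 0.0825]
tool_rot: [-0.001, -0.005, 1.0, -0.0]
contact_force: [0.0, 0.4, 0.0]
gripper_width: 0.347
grasp_force: 0.0
t: 22.7
eef_pos: [0.5917, -0.2151, 0.2834]
tool_rot: [-0.001, -0.001, 1.0, -0.002]
contact_force: [-1.4, -0.7, -0.6]
gripper_width: 0.351
grasp_force: 0.0
new 9685
old 9488
(0, 2)
```

View pics/c8.png

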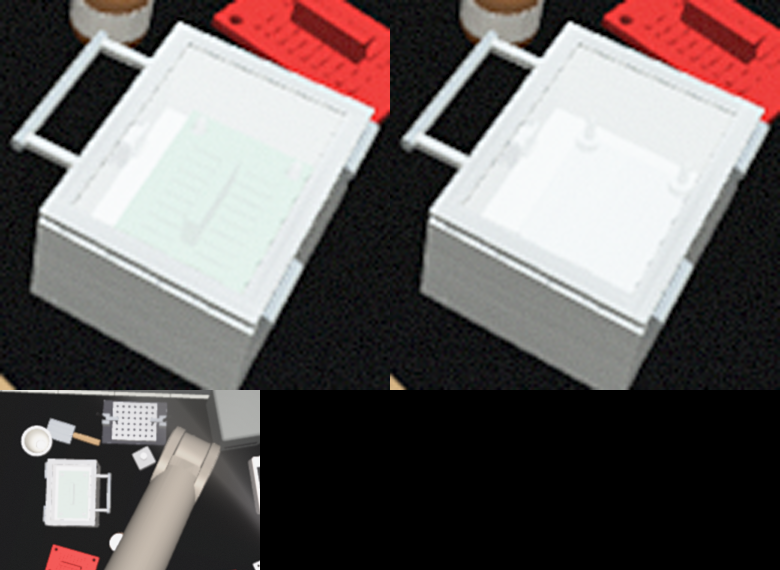

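The hatch and bar sit at the same pixels as when shut at the start, the tray shows inside, and the neighbouring things are in place. I hand in.

```bash
python3 -c "
from station import *
print(hand_in())"
```

```text
the job is handed in; nothing more can be done
None
```

The job is handed in at about 23 s: the green tray sits on all four posts, the hatch is snapped shut with 11 N at most in the force readings while closing it, and the other things stayed put as far as the pictures show.

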